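Open and hold the cover of a sample warming box

ROBOT

A 7-joint arm with a two-finger parallel gripper is mounted at the origin on the work surface; the furniture and walls round the work are solid. World frame = base frame: x ahead of the robot, y to its left, z up, the work surface at z = 0. Lengths are in m, angles in rad, forces in N, time in s.
With the tool pointing down it reaches from about 0.35 to 0.775 m from the base axis. Payload 3.1 kg.
Tool frame: the origin (TCP) lies on the centre line of the jaws, within the pads' length; the fingertips stand 8 mm ahead of it and the grasp point (between the pads) lies 11 mm behind it; z points along the fingers, y is the direction in which the jaws open and shut (so a half turn about z gives the same grasp; the last joint's range is limited). The gripper opens to 85 mm and grips with 20 to 120 N. Pads are 22 mm wide; open, the fingers measure 114 mm over their backs; the gripper's body (76 mm by 85 mm) begins 54 mm behind the grasp point. The pads swing forward as they close: fully open they stand 13 mm farther back than shut.
Start: joints at [-1.321, 0.311, 0.014, 1.512, -0.004, 1.319, -0.027], TCP at [0.158, 0.527, 0.239] pointing down, gripper open.
Joint ranges: [-2.7, 2.7], [-0.3, 1.91], [-1.27, 1.3], [0.12, 2.57], [-1.44, 4.58], [0.2, 2.03], [-3.05, 3.05]. Speed limits (rad/s): [2.79, 2.79, 3.14, 3.14, 3.14, 3.14, 3.14].

INTERFACE

Orientations are given as a unit quaternion [x, y, z, w].
In Python, from station import robot gives the robot as it stands.
- The arm moves only by the tool servo_tool, never from a script. Its arguments are lists of equal length, an entry for each row: "linear": the shift along the tool's x, y, z in units of 30 mm (1.0 is 30 mm), a list of three; "roll": the turn about the tool's z in units of 5 degrees (1.0 is 5 degrees). In form: {"linear": [[x, y, z], ...], "roll": [roll, ...]}. A call has 1 to 12 rows; each row is the pose to reach, as a shift and turn from the pose commanded when the call began, along the tool's axes at that moment; what a row does not reach only later rows make up. A row lasts 1/8 s, in which the tool goes at most 62.5 mm and 10.7 degrees, less where a joint would pass 70% of its speed; a pose out of reach is approached as far as the arm can. A call with a gripper value outside its range is refused whole. "grip" is the opening, from 0 (shut) to 1 (fully open), set as the call begins (left out, the last holds). The fingers move at their own pace and stop on an object; "grip_force" is the grip in N (left out, the last holds). Time passes only in rows, so rows that repeat a pose let the fingers close. It gives the time, the measured TCP pose, the force and the opening at its end, in the units of the state.
- robot.get_state(): the state, without advancing time (a new reading comes with each control period).
- robot.grab_frame(name): name is "side" or "top"; returns the picture (384x512x3 uint8, red, green, blue); there is no depth.
- robot.get_calibration(name): a dict with "intrinsics" (3x3 intrinsics, pixels), "distortion" ([k1, k2, p1, p2, k3] as OpenCV has them; the pictures are not rectified), "extrinsics" (4x4, takes a point from camera to world coordinates). Camera axes: x right, y up, looking along -z (the intrinsics and any distortion apply to the point x, -y, -z); pixel columns grow to the right and rows downward; lengths in m; the calibration is good to about 2 mm. A picture is of the moment at which its call begins. get_calibration takes no time and is no camera call.
- robot.hand_in(): hands the job in, once; it reports no verdict.
The state is a dict: "clock": time; "joint_pos": joint angles; "joint_vel": joint speeds; "joint_torque": joint torques, N m; "position": TCP position; "ee_rot": TCP orientation; "contact_force": force on the tool from outside, world axes, zero at the start; "torque": the same for the moment, N m; "grip_width": finger opening in m.
Only numpy, scipy, OpenCV 4.12 (cv2) and the standard library are available. Lean on these libraries where they do the work, as an engineer would, in place of code of your own. Each camera call takes 0.05 s, during which the arm holds its last target.

TASK

Get the sample warming box open. Lift the loose round lid off the port in its cover by the knob and set it down (do not drop it) flat, knob up, on the bench. Then tug the cover up by its bar handle before touching the slide bolt: if the cover is caught do not force it, but draw the bolt back to the right to free it. Raise the cover by its handle to about 45 degrees and finish still holding it there by the handle, as it would fall shut if let go. Leave the beaker, the sample jar and the timer where they are.

Things in the scene. Friction and masses are not known exactly. Their poses are not given: they have to be found in the camera images.
- warming_box: White box-shaped sample warmer fixed to the bench, 170 (x) x 260 (y) x 100 mm high with its 8 mm thick metal cover shut (cover top at z = 100 mm). Origin at the centre of its underside on the bench; its own -x is the front (handle and bolt side, facing the robot), +y its left as seen from the robot. The bench within 60 to 190 mm beyond the left (+y) side wall of the box, level with its middle, is free of things.
- cover (a joint): Opening angle of the metal cover, rad: 0 shut, grows as the front edge rises; it stops at 1.3. Hinged on the far top edge. It weighs 0.5 kg, swings freely and falls shut by itself (2 to 3 N at the handle; the round bar may turn in the fingers as it swings). When the bolt catches it, it rises only about 0.02 rad (5 mm at the handle) and then stops hard.
- cover_hinge (a point): Point on the cover's hinge axis, in the middle of the far top edge of the box, 96 mm above the bench; the axis runs along the box's y.
- cover_handle (a point): Middle of the cover's bar handle: a round steel bar 12 mm thick, 90 mm long along the box's y, parallel to the front and 38 mm in front of the cover's front edge, free all round, carried by two arms at its ends. 235 mm from the hinge axis, 105 mm above the bench when shut (and 45 mm left of the box's middle). Moves with the cover.
- port (a point): Centre of the round 64 mm hole (port) in the cover, at the cover's top face. Moves with the cover.
- port_lid: Loose metal lid resting in the port: a disc 90 mm across and 7 mm thick on a 56 mm wide, 8 mm deep spigot, with a black knob on top; 51 mm high in all, about 0.14 kg. Origin at the centre of the spigot's underside (z = 92 mm when in the port, 0 when standing on the bench), z up.
- lid_knob (a point): Middle of the lid's knob head, 40 mm above the lid's origin: round, 25 mm across, its top 11 mm higher, the disc's top face 25 mm lower.
- bolt (a joint): Slide bolt on the front of the box, right of the handle, m: 0 fully thrown, 0.024 fully drawn to the right (box -y), where it stops and the cover is surely free. It starts anywhere from 0 to 0.020 and stays where it is left (about 2 N of friction). Its tongue passes over a keeper hidden under the cover's lip and clears it somewhere near half travel, which cannot be seen: tug the cover to learn.
- bolt_knob (a point): Middle of the grip of the bolt's upright grey knob: round, 16 mm across, its top 15 mm higher (145 mm above the bench), its grip reaching 25 mm lower, on a thin steel arm; it stands 19 mm in front of the cover's front edge and rises above the cover. Slides along box -y as the bolt is drawn.
- beaker: Bystander: empty clear beaker, 55 mm across, 62 mm high, right of the box; origin under its centre.
- sample_jar: Bystander: small closed jar, 50 mm across, 53 mm high, right of the box; origin under its centre.
- bench_timer: Bystander: small flat timer, 64 x 68 x 18 mm, lying in front of the box to the left; origin under its centre.
Things that resemble listed ones, but are neither listed nor needed, are in the scene too. Leave any brown or pink look-alike of the port_lid alone.

How it is judged:
On the way, in this order (a step that is already met when the one before it is completed fails the run):
1. the loose lid stands on the bench, knob up, let go (height (world z) of port_lid below 0.006 m and angle between port_lid's own z axis and vertical below 0.1 rad and linear speed of port_lid below 0.03 m/s and contact force between the fingers and port_lid below 0.1 N), for 0.2 s.
2. the cover is tugged up by its handle (at least 3 mm there) with the bolt still as it was found (value of joint cover above 0.012 rad and distance between the grasp point and cover_handle below 0.065 m and distance of bolt_knob from where it was at the start of the episode below 0.004 m), for 0.1 s.
At the end, for the whole second after the job is handed in: The cover stands still, open between 0.6 and 1.0 rad (34 to 57 degrees), held by the fingers at its bar handle (grasp point within 65 mm of the bar's middle, more than 1 N), and the lid stands at rest on the bench, upright within 0.1 rad, its underside less than 6 mm above it (value of joint cover between 0.6 and 1 rad and velocity of joint cover between -0.1 and 0.1 rad/s and contact force between the fingers and warming_box above 1 N and distance between the grasp point and cover_handle below 0.065 m and height (world z) of port_lid below 0.006 m and angle between port_lid's own z axis and vertical below 0.1 rad and linear speed of port_lid below 0.03 m/s); the arm keeps its last pose, push and grip.
It fails at once if the cover is forced up past a thrown bolt (value of joint cover above 0.1 rad and value of joint bolt below 0.007 m).
It fails at once if the cover is tipped up with the loose lid still in its port (value of joint cover above 0.08 rad and distance between port_lid and port below 0.04 m).
It fails at once if the lid is dropped (linear speed of port_lid above 0.5 m/s and contact force between the fingers and port_lid below 0.1 N).
It fails at once if a bystander is moved more than 30 mm or tipped (distance of any of beaker, sample_jar, bench_timer from where it was at the start of the episode above 0.03 m or angle between any of beaker, sample_jar's own z axis and vertical above 0.5 rad).
It also fails if it takes over 67 s, if anything falls off the work surface, if the arm or the gripper's body presses on something with over 40 N, if the wrist force passes 120 N, or if a joint passes its speed limit or range.

## Working session

There is one attempt and no reset: what is moved stays moved. The work goes in short steps, Python scripts to look and compute and a tool call to move; the robot and the scene stay as the last step left them, time stands still between calls to the robot, and variables do not carry over. Pictures are saved under pics/ and viewed, and the job is handed in when it is done.

Besides the shell and the picture viewer there is one more tool, called as name(argument=value, ...), one argument or row to a line, values as JSON. servo_tool: Moves the arm, as the interface text tells. Its arguments: {"type":"object","properties":{"linear":{"type":"array"},"roll":{"type":"array"},"grip":{"type":"number"},"grip_force":{"type":"number"}},"required":["linear","roll"]}

```bash
mkdir -p pics; ls
python3 - <<'E'
from station import robot
import cv2
for n in ("side","top"):
    f=robot.grab_frame(n); cv2.imwrite(f"pics/{n}0.png",cv2.resize(f[:,:,::-1],(800,600),interpolation=cv2.INTER_CUBIC))
    c=robot.get_calibration(n); print(n,c)
print(robot.get_state())
E
```

```text
pics
side {'intrinsics': array([[354.45709221,   0.        , 252.7734238 ],
       [  0.        , 354.45709221, 195.57780856],
       [  0.        ,   0.        ,   1.        ]]), 'distortion': array([-0.00853126,  0.        ,  0.        ,  0.        ,  0.        ]), 'extrinsics': array([[ 0.96489977,  0.16386281, -0.20522525,  0.34661452],
       [-0.26242601,  0.63152254, -0.72959706, -0.66787186],
       [ 0.01005055,  0.75784448,  0.65235782,  0.69757346],
       [ 0.        ,  0.        ,  0.        ,  1.        ]])}
top {'intrinsics': array([[456.54364857,   0.        , 259.52696071],
       [  0.        , 456.54364857, 193.27711638],
       [  0.        ,   0.        ,   1.        ]]), 'distortion': array([-0.12956078,  0.        ,  0.        ,  0.        ,  0.        ]), 'extrinsics': array([[ 0.02028197,  0.99802305, -0.05948636,  0.45969123],
       [-0.99968836,  0.02111003,  0.0133249 , -0.0092841 ],
       [ 0.01455431,  0.05919757,  0.99814018,  1.20951743],
       [ 0.        ,  0.        ,  0.        ,  1.        ]])}
{'clock': 0.1, 'joint_pos': array([-1.32070252,  0.31164252,  0.01400411,  1.51293757, -0.00436994,
        1.31920522, -0.02721625]), 'joint_vel': array([ 1.80305915e-04, -1.27853279e-03, -1.44593864e-03, -5.27514464e-03,
       -1.84179321e-03, -1.70593886e-03, -5.51158430e-05]), 'joint_torque': array([ 9.71025911e-04, -3.80854583e+01,  1.46789406e-01, -2.31244397e+01,
        1.23148807e-02,  7.98058114e-03, -2.36017542e-06]), 'position': array([0.15803235, 0.52612162, 0.23831497]), 'ee_rot': array([ 1.45351574e-01,  9.89379478e-01, -1.07700271e-03, -9.62440629e-05]), 'contact_force': array([ 0.6745142 ,  0.08223769, -0.40215653]), 'torque': array([ 0.00705882,  0.02784574, -0.03571653]), 'grip_width': 0.08513682556317137}
```

View pics/side0.png

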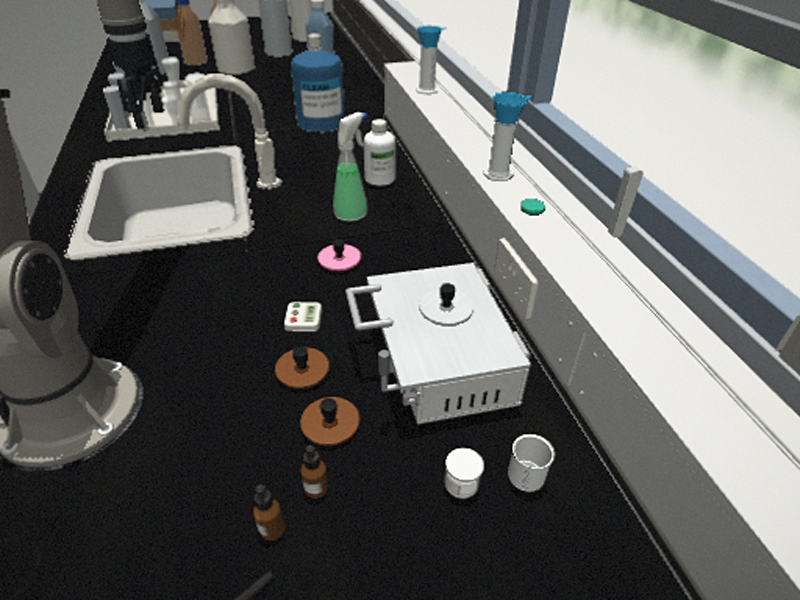

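View pics/top0.png

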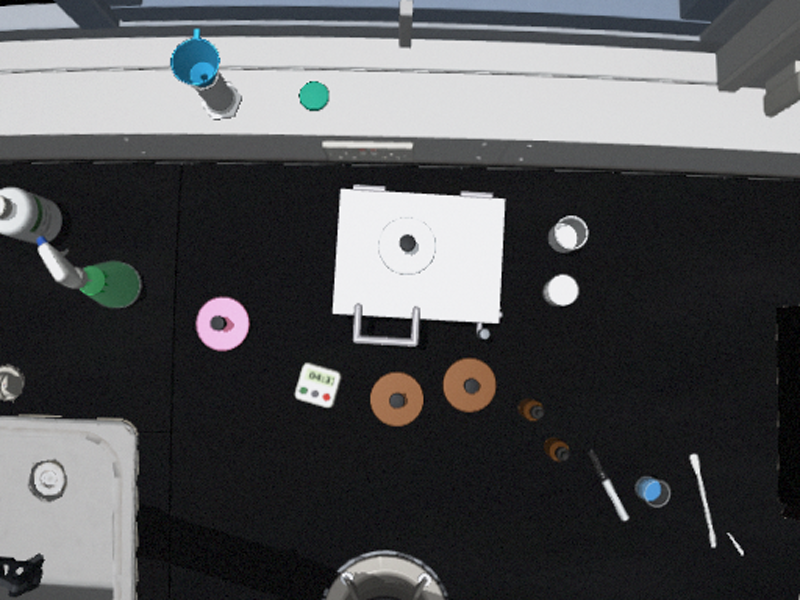

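The candidates for the lid (800x600 top view) are a white disc with black knob on the cover (406,243), a pink disc (222,322), and two brown discs (397,399) and (469,385). By the description I choose the white/metal one in the port and check it in a close crop. The bolt knob is at (484,334) and the handle bar at (386,342).

```bash
cat > h.py <<'E'
import numpy as np, cv2
from station import robot
from scipy.spatial.transform import Rotation as Rot
C={n:robot.get_calibration(n) for n in("side","top")}
F=np.diag([1,-1,-1.])
def plane(n,uv,z,s=1.5625):
    c=C[n];p=cv2.undistortPoints(np.array([[np.array(uv,float)/s]]),c['intrinsics'],c['distortion'])[0,0]
    E=c['extrinsics'];d=E[:3,:3]@F@np.array([p[0],p[1],1]);o=E[:3,3]
    return o+d*(z-o[2])/d[2]
def proj(n,X,s=1.5625):
    c=C[n];E=c['extrinsics'];P=F@E[:3,:3].T@(np.atleast_2d(X)-E[:3,3]).T
    return cv2.projectPoints(P.T.copy(),np.zeros(3),np.zeros(3),c['intrinsics'],c['distortion'])[0][:,0]*s
def tool(target):
    s=robot.get_state();R=Rot.from_quat(s['ee_rot']).as_matrix()
    return R.T@(np.array(target)-s['position'])/0.03
E
python3 - <<'E'
from h import *
for uv in [(341,188),(505,198),(498,323),(333,314)]: print(plane("top",uv,.1))
print("disc",plane("top",(406.5,246),.107),"knob top",plane("top",(407,243),.143))
print("handle",plane("top",(357,341),.111),plane("top",(417,345),.111),"bolt",plane("top",(484,334),.145))
print("side disc",plane("side",(446,305),.107),"knob",plane("side",(447,289),.139))
f=robot.grab_frame("top");g=robot.grab_frame("side")
a=cv2.resize(f[110:240,200:350,::-1],(600,520),interpolation=cv2.INTER_CUBIC)
b=cv2.resize(g[160:280,210:350,::-1],(700,600),interpolation=cv2.INTER_CUBIC)
cv2.imwrite("pics/ct.png",a);cv2.imwrite("pics/cs.png",b)
E
```

```text
[0.7038366  0.08135168 0.1       ]
[ 0.69409179 -0.17828342  0.1       ]
[ 0.49600931 -0.16922108  0.1       ]
[0.50471375 0.08837783 0.1       ]
disc [ 0.61274846 -0.02377072  0.107     ] knob top [ 0.61232321 -0.02395901  0.143     ]
handle [0.46350707 0.04942444 0.111     ] [ 0.45927073 -0.04296674  0.111     ] bolt [ 0.47765693 -0.14189194  0.145     ]
side disc [ 0.61377984 -0.02695738  0.107     ] knob [ 0.61386595 -0.02476752  0.139     ]
```

View pics/ct.png

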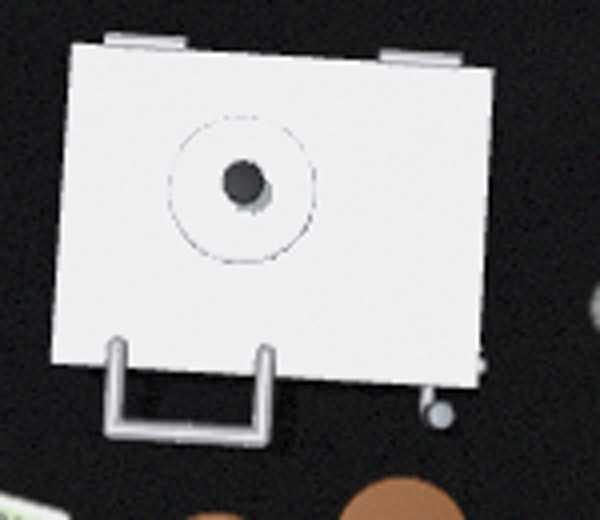

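View pics/cs.png

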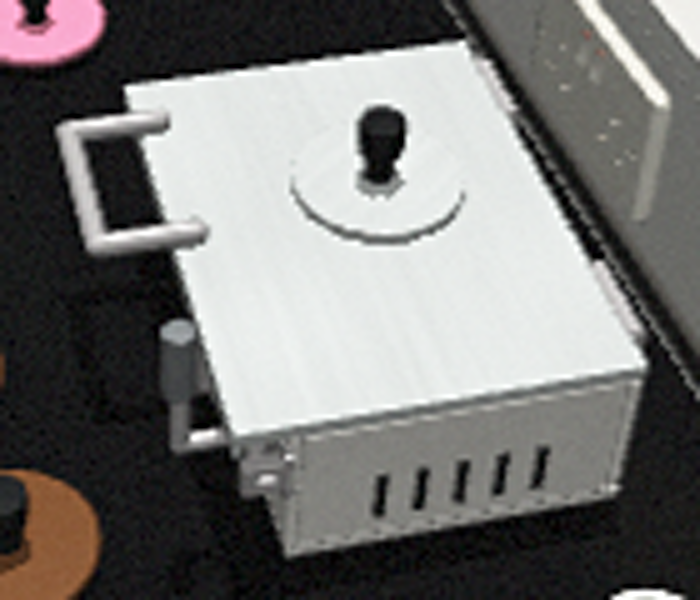

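The crop shows the white disc with its seam line and black knob, seated in the cover port. It is the port lid, with the knob at (243,182) in the crop. The bolt knob is at (440,413) in the crop, and the bar runs from (110,430) to (265,438).

Run:
```python
from h import *
print(tool([0.613,-0.0245,0.22]), tool([0.40,0.24,0.238]))
for nm,uv,z in [("pink",(222,322),.01),("spray",(110,285),.1),("timer",(318,385),.018),("beaker",(568,235),.03),("jar",(562,290),.053),("br",(397,399),.01)]: print(nm,plane("top",uv,z))
```

```text
[-19.80381993 -13.22439351   0.6413149 ] [-10.46838115  -6.82273609   0.03141638]
pink [0.49074946 0.28419289 0.01      ]
spray [0.54292188 0.44568505 0.1       ]
timer [0.38918944 0.11770434 0.018     ]
beaker [ 0.64884181 -0.2965021   0.03      ]
jar [ 0.55377168 -0.28118338  0.053     ]
br [ 0.3681503  -0.01434538  0.01      ]
```

servo_tool(
  linear=[
    [-0.6,-0.4,0],
    [-1.5,-1.0,0],
    [-2.5,-1.7,0],
    [-3.6,-2.4,0],
    [-4.7,-3.1,0],
    [-5.8,-3.9,0],
    [-6.9,-4.6,0],
    [-8.0,-5.3,0],
    [-9.1,-6.1,0],
    [-10.2,-6.8,0],
    [-11.3,-7.5,0],
    [-12.4,-8.3,0],
  ],
  roll=[0.5,1.2,2,2.8,3.6,4.4,5.2,6,6.8,7.6,8.4,9.2],
  grip=0.7,
)

```text
clock: 1.7
position: [0.4434, 0.1786, 0.2394]
ee_rot: [0.523, 0.853, 0.0, -0.0]
contact_force: [0.2, 0.0, -0.2]
grip_width: 0.0596
```

Run:
```python
from h import *
s=robot.get_state()
R=Rot.from_quat(s['ee_rot']).as_matrix()
print(s['position'],np.degrees(np.arctan2(R[1,1],R[0,1])),s['joint_pos'],tool([0.613,-0.0245,0.20]))
```

```text
[0.44340983 0.17858386 0.23940912] 26.989644581803457 [-0.7888606   0.166718    0.42859149  1.71131093 -0.07217659  1.27910418
  0.12632353] [-8.5978219   1.96511298  1.3128296 ]
```

servo_tool(
  linear=[
    [-1.0,0.2,0.1],
    [-2.0,0.4,0.3],
    [-3.0,0.65,0.5],
    [-4.0,0.9,0.7],
    [-5.0,1.1,0.8],
    [-6.0,1.35,1.0],
    [-7.0,1.6,1.2],
    [-7.8,1.8,1.3],
    [-8.4,1.92,1.3],
    [-8.6,1.97,1.3],
    [-8.6,1.97,1.3],
  ],
  roll=[0.6,1.2,1.8,2.4,3.0,3.6,4.3,5.0,5.6,5.9,5.9],
)

```text
clock: 3.08
position: [0.6135, -0.0209, 0.2005]
ee_rot: [0.721, 0.693, 0.0, -0.0]
contact_force: [-0.8, 1.1, -1.4]
grip_width: 0.0599
```

```bash
cat > st.py <<'E'
from h import *
import sys
s=robot.get_state()
R=Rot.from_quat(s['ee_rot']).as_matrix()
print(s['clock'],s['position'].round(4),"yaw",np.degrees(np.arctan2(R[1,1],R[0,1])).round(2),"F",s['contact_force'].round(2),s['grip_width'].round(4))
if len(sys.argv)>3: print("tool units",tool([float(a) for a in sys.argv[1:4]]).round(3))
E
python3 st.py 0.613 -0.0245 0.123
python3 - <<'E'
from h import *
f=robot.grab_frame("top");g=robot.grab_frame("side")
cv2.imwrite("pics/a1.png",np.hstack([cv2.resize(f[80:260,180:360,::-1],(400,400)),cv2.resize(g[100:280,180:360,::-1],(400,400))]))
E
```

```text
Traceback (most recent call last):
  File "st.py", line 5, in <module>
    print(s['clock'],s['position'].round(4),"yaw",np.degrees(np.arctan2(R[1,1],R[0,1])).round(2),"F",s['contact_force'].round(2),s['grip_width'].round(4))
                                                                                                                                 ^^^^^^^^^^^^^^^^^^^^^
AttributeError: 'float' object has no attribute 'round'
```

View pics/a1.png

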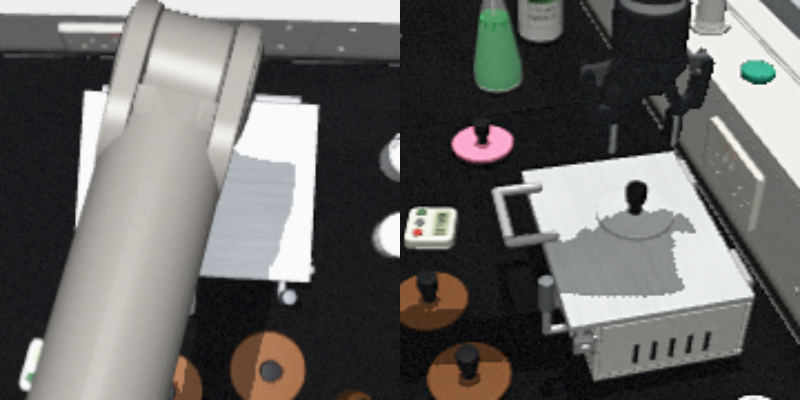

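The side view shows the open fingers at (613,135) and (675,130), above and astride the knob at (637,195). In the top view the arm hides the lid.

```bash
sed -i "s/,s\['grip_width'\].round(4)/,round(s['grip_width'],4)/" st.py; python3 st.py 0.613 -0.0245 0.123
```

```text
3.175 [ 0.6133 -0.0197  0.2005] yaw -2.12 F [-0.07  0.3  -0.76] 0.0597
tool units [-0.163 -0.005  2.582]
```

servo_tool(
  linear=[
    [-0.1,0,0.4],
    [-0.16,0,1.0],
    [-0.16,0,1.6],
    [-0.16,0,2.1],
    [-0.16,0,2.4],
    [-0.16,0,2.58],
    [-0.16,0,2.58],
    [-0.16,0,2.58],
  ],
  roll=[0,0,0,0,0,0,0,0],
)

```text
clock: 4.18
position: [0.614, -0.0258, 0.1236]
ee_rot: [0.721, 0.693, 0.0, 0.001]
contact_force: [0.7, 0.8, -0.2]
grip_width: 0.0596
```

```bash
python3 st.py 0.613 -0.0245 0.123
python3 - <<'E'
from h import *
g=robot.grab_frame("side")
cv2.imwrite("pics/a2.png",cv2.resize(g[130:260,210:360,::-1],(690,600)))
E
```

```text
4.175 [ 0.614  -0.0258  0.1236] yaw -2.22 F [ 0.72  0.76 -0.2 ] 0.0596
tool units [ 0.043 -0.035  0.019]
```

View pics/a2.png

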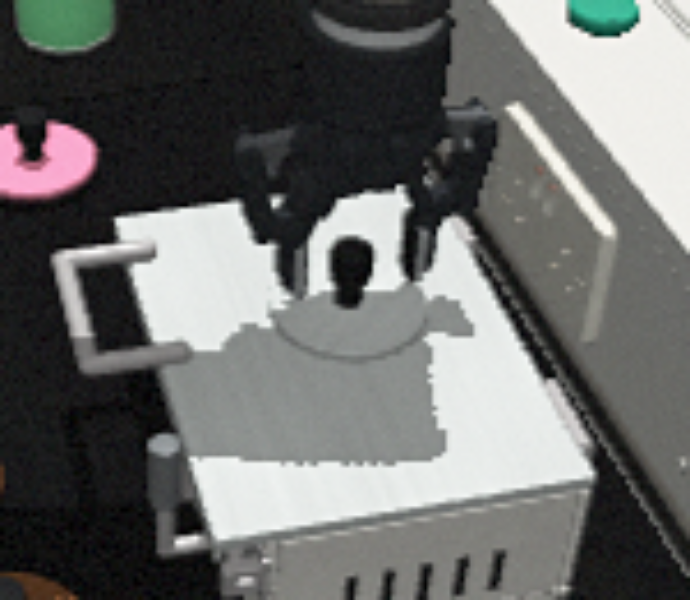

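The knob at (350,265) stands between the pads at (293,275) and (418,265). I close the fingers.

servo_tool(
  linear=[
    [0,0,0],
    [0,0,0],
    [0,0,0],
    [0,0,0],
    [0,0,0],
    [0,0,0],
  ],
  roll=[0,0,0,0,0,0],
  grip=0,
  grip_force=40,
)

```text
clock: 4.97
position: [0.6137, -0.0257, 0.1233]
ee_rot: [0.721, 0.693, 0.0, 0.0]
contact_force: [-0.9, -0.4, 4.2]
grip_width: 0.0232
```

servo_tool(
  linear=[
    [0,0,-0.15],
    [0,0,-0.4],
    [0,0,-0.8],
    [0,0,-1.3],
    [0,0,-1.8],
    [0,0,-2.2],
    [0,0,-2.2],
  ],
  roll=[0,0,0,0,0,0,0],
)

```text
clock: 5.85
position: [0.6144, -0.0259, 0.1905]
ee_rot: [0.721, 0.693, 0.001, 0.001]
contact_force: [0.4, -0.6, -1.9]
grip_width: 0.0235
```

```bash
python3 st.py 0.612 0.21 0.19
python3 - <<'E'
from h import *
g=robot.grab_frame("side")
cv2.imwrite("pics/a3.png",cv2.resize(g[100:260,200:360,::-1],(600,600)))
E
```

```text
5.85 [ 0.6144 -0.0259  0.1905] yaw -2.21 F [ 0.39 -0.57 -1.94] 0.0235
tool units [ 7.856 -0.383  0.017]
```

View pics/a3.png

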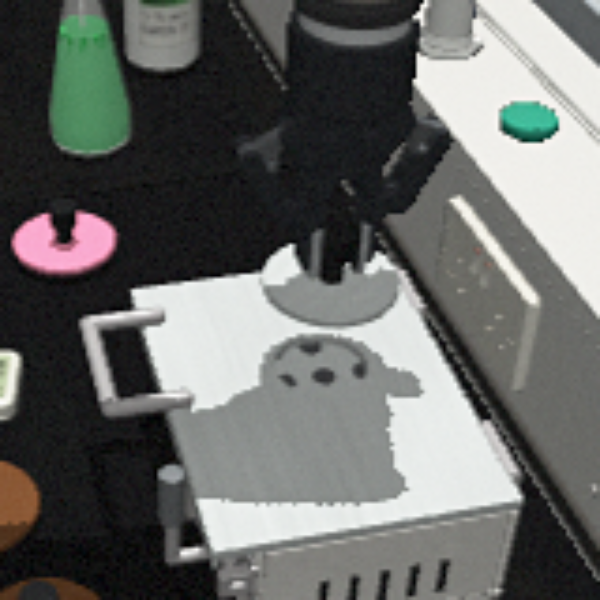

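The lid is lifted clear in the fingers at (335,290), level, and the port is open at (320,370).

servo_tool(
  linear=[
    [0.3,0,0],
    [0.9,0,0],
    [1.7,-0.1,0],
    [2.6,-0.1,0],
    [3.5,-0.15,0],
    [4.4,-0.2,0],
    [5.3,-0.25,0],
    [6.2,-0.3,0],
    [7.0,-0.35,0],
    [7.6,-0.38,0],
    [7.85,-0.38,0],
    [7.85,-0.38,0],
  ],
  roll=[0,0,0,0,0,0,0,0,0,0,0,0],
)

```text
clock: 7.4
position: [0.6111, 0.2103, 0.1887]
ee_rot: [0.72, 0.694, -0.0, 0.0]
contact_force: [-0.8, -0.3, -0.8]
grip_width: 0.0234
```

servo_tool(
  linear=[
    [0,0,0.3],
    [0,0,0.8],
    [0,0,1.4],
    [0,0,2.0],
    [0,0,2.7],
    [0,0,3.4],
    [0,0,4.0],
    [0,0,4.4],
    [0,0,4.6],
    [0,0,4.75],
    [0,0,4.85],
    [0,0,4.85],
  ],
  roll=[0,0,0,0,0,0,0,0,0,0,0,0],
)

```text
clock: 8.9
position: [0.6113, 0.2101, 0.0436]
ee_rot: [0.721, 0.693, 0.0, 0.0]
contact_force: [-0.6, -0.6, -0.9]
grip_width: 0.0233
```

```bash
python3 st.py 0.612 0.21 0.0313
python3 - <<'E'
from h import *
g=robot.grab_frame("side")
cv2.imwrite("pics/a4.png",cv2.resize(g[80:240,180:340,::-1],(600,600)))
E
```

```text
8.9 [0.6113 0.2101 0.0436] yaw -2.22 F [-0.6  -0.63 -0.86] 0.0233
tool units [-0.003  0.022  0.41 ]
```

View pics/a4.png

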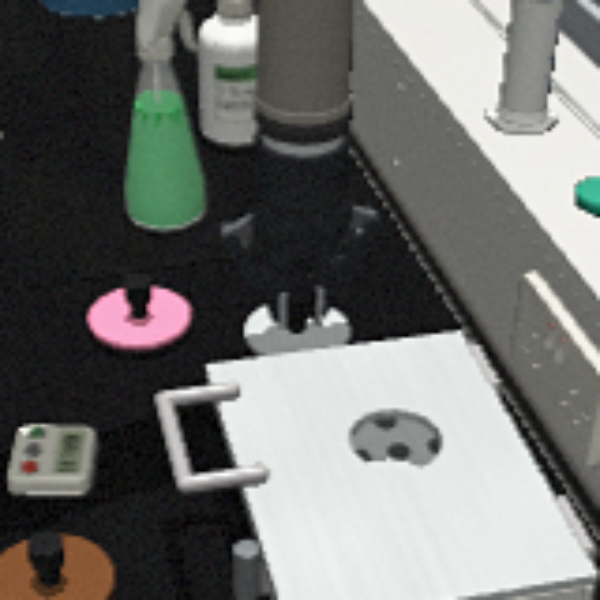

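The lid hangs level at (298,325), about 12 mm above the bench and left of the box. I lower it in small steps until it touches.

servo_tool(
  linear=[
    [0,0,0.12],
    [0,0,0.24],
    [0,0,0.33],
    [0,0,0.39],
    [0,0,0.41],
    [0,0,0.42],
    [0,0,0.42],
  ],
  roll=[0,0,0,0,0,0,0],
)

```text
clock: 9.82
position: [0.611, 0.21, 0.0314]
ee_rot: [0.721, 0.693, -0.0, -0.0]
contact_force: [-2.7, -0.2, 4.3]
grip_width: 0.0237
```

servo_tool(
  linear=[
    [0,0,0],
    [0,0,0],
    [0,0,0],
    [0,0,0],
    [0,0,0],
    [0,0,0],
  ],
  roll=[0,0,0,0,0,0],
  grip=0.7,
)

```text
clock: 10.58
position: [0.6112, 0.2101, 0.0308]
ee_rot: [0.721, 0.693, 0.0, 0.0]
contact_force: [-0.0, 0.4, 0.6]
grip_width: 0.0598
```

servo_tool(
  linear=[
    [0,0,-0.3],
    [0,0,-0.9],
    [0,0,-1.7],
    [0,0,-2.7],
    [0,0,-3.7],
    [0,0,-4.7],
    [0,0,-5.5],
    [0,0,-6.0],
    [0,0,-6.0],
  ],
  roll=[0,0,0,0,0,0,0,0,0],
)

```text
clock: 11.7
position: [0.6121, 0.2101, 0.2128]
ee_rot: [0.721, 0.693, 0.002, 0.001]
contact_force: [-0.8, -0.1, -0.7]
grip_width: 0.0601
```

```bash
python3 st.py 0.462 0.003 0.212
python3 - <<'E'
from h import *
f=robot.grab_frame("top");g=robot.grab_frame("side")
cv2.imwrite("pics/a5.png",np.hstack([cv2.resize(f[80:260,120:345,::-1],(400,320)),cv2.resize(g[110:290,180:360,::-1],(400,320))]))
cv2.imwrite("pics/a5t.png",cv2.resize(f[180:230,210:330,::-1],(800,333),interpolation=cv2.INTER_CUBIC))
E
```

```text
11.7 [0.6121 0.2101 0.2128] yaw -2.22 F [-0.85 -0.05 -0.72] 0.0601
tool units [-7.091e+00 -4.732e+00  2.000e-03]
```

View pics/a5.png

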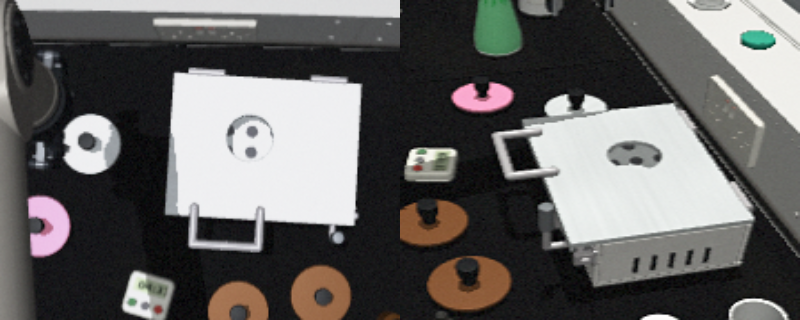

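View pics/a5t.png

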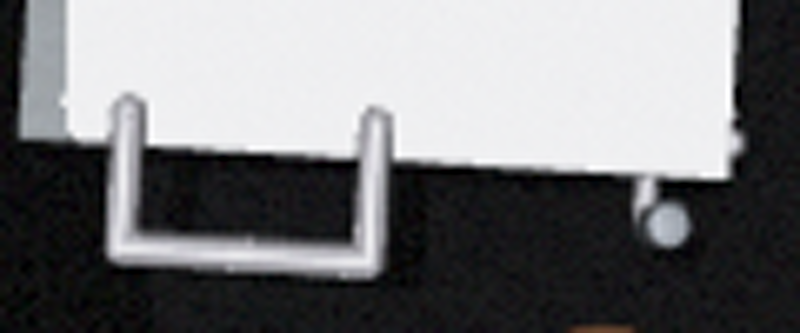

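The lid stands knob up at (90,142) in the top view, beside the box, and the port is empty. In the zoom the bar runs from (118,248) to (375,262) and the bolt knob is at (668,224). I refine both positions.

```bash
python3 - <<'E'
from h import *
q=lambda u,v:(210+u/6.6667-.425,180+v/6.66-.425)
a=plane("top",q(118,248),.107,1);b=plane("top",q(375,262),.107,1);print(a,b,(a+b)/2)
print("edge",plane("top",q(30,141),.1,1),plane("top",q(725,180),.1,1))
print("bolt",plane("top",q(668,224),.145,1))
# side view check of bar ends (crop scale 400/180, 320/180)
r=lambda u,v:(180+(u-400)/2.2222,110+v/1.7778)
a=plane("side",r(498,134),.106,1);b=plane("side",r(512,177),.106,1);print(a,b,(a+b)/2)
E
python3 st.py 0.461 0.003 0.20
```

```text
[0.4668992  0.05262559 0.107     ] [ 0.46376312 -0.04045358  0.107     ] [0.46533116 0.006086   0.107     ]
edge [0.5052837  0.08606622 0.1       ] [ 0.49627813 -0.16824579  0.1       ]
bolt [ 0.47894605 -0.14190664  0.145     ]
[0.47018924 0.05268241 0.106     ] [ 0.46603467 -0.04307138  0.106     ] [0.46811195 0.00480551 0.106     ]
11.8 [0.6107 0.21   0.2102] yaw -2.22 F [ 0.37  0.44 -1.32] 0.0596
tool units [-7.088 -4.719  0.347]
```

servo_tool(
  linear=[
    [-0.4,-0.2,0],
    [-1.1,-0.7,0.1],
    [-2.0,-1.3,0.2],
    [-2.9,-1.9,0.3],
    [-3.8,-2.5,0.3],
    [-4.7,-3.1,0.3],
    [-5.6,-3.7,0.3],
    [-6.3,-4.2,0.3],
    [-6.8,-4.5,0.3],
    [-7.02,-4.61,0.35],
    [-7.02,-4.61,0.35],
  ],
  roll=[0,0,0,0,0,0,0,0,0,0,0],
  grip=0.36,
)

```text
clock: 13.18
position: [0.4648, 0.005, 0.2001]
ee_rot: [0.721, 0.693, 0.0, -0.0]
contact_force: [-0.5, 0.3, -0.9]
grip_width: 0.0302
```

```bash
python3 st.py 0.4645 0.005 0.097
python3 - <<'E'
from h import *
g=robot.grab_frame("side")
cv2.imwrite("pics/a6.png",cv2.resize(g[110:260,180:330,::-1],(600,600)))
E
```

```text
13.175 [0.4648 0.005  0.2001] yaw -2.23 F [-0.53  0.26 -0.86] 0.0302
tool units [-0.    -0.009  3.436]
```

View pics/a6.png

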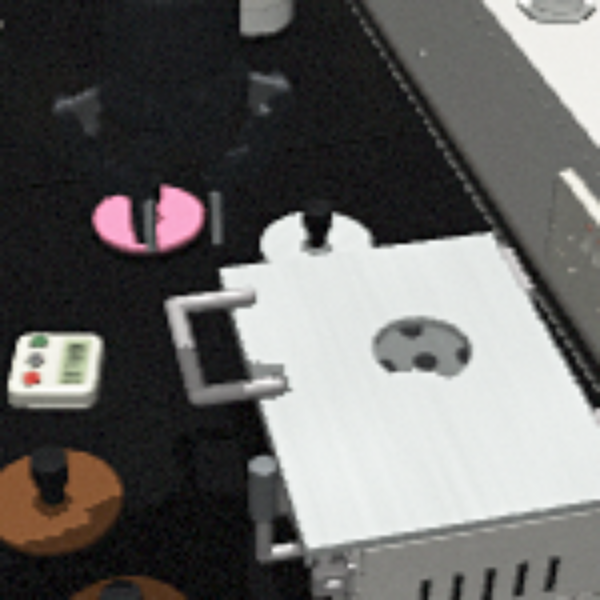

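The fingers at (150,225) and (217,218) are half open above the bar, which lies around (185,350). I go down to just above it and look again.

servo_tool(
  linear=[
    [0,0,0.3],
    [0,0,0.8],
    [0,0,1.4],
    [0,0,1.9],
    [0,0,2.2],
    [0,0,2.35],
    [0,0,2.35],
  ],
  roll=[0,0,0,0,0,0,0],
)

```text
clock: 14.1
position: [0.4649, 0.0049, 0.1297]
ee_rot: [0.721, 0.693, -0.0, 0.0]
contact_force: [0.1, 0.3, 0.4]
grip_width: 0.0307
```

```bash
python3 st.py 0.4645 0.005 0.097
python3 - <<'E'
from h import *
g=robot.grab_frame("side")
cv2.imwrite("pics/a7.png",cv2.resize(g[160:250,200:290,::-1],(600,600),interpolation=cv2.INTER_CUBIC))
E
```

```text
14.1 [0.4649 0.0049 0.1297] yaw -2.22 F [0.07 0.27 0.38] 0.0307
tool units [ 0.002 -0.015  1.091]
```

View pics/a7.png

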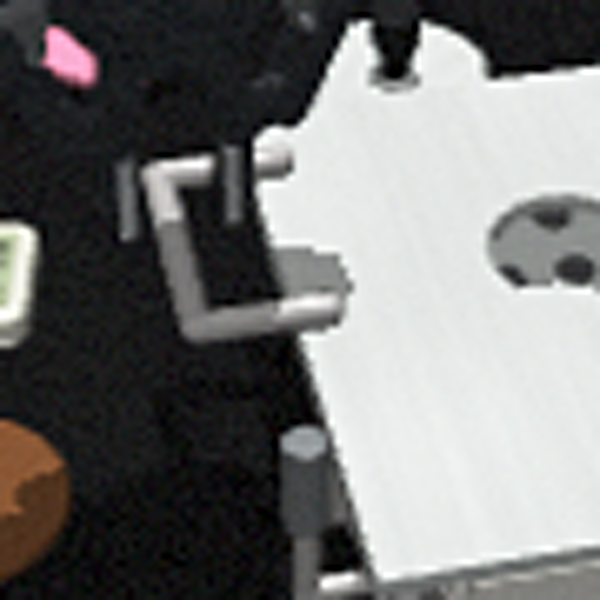

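The pads at (127,200) and (233,185) straddle the bar at (175,230). I go down and grip.

servo_tool(
  linear=[
    [0,0,0.25],
    [0,0,0.5],
    [0,0,0.75],
    [0,0,0.95],
    [0,0,1.08],
    [0,0,1.08],
  ],
  roll=[0,0,0,0,0,0],
)

```text
clock: 14.9
position: [0.4646, 0.0049, 0.0971]
ee_rot: [0.721, 0.693, -0.0, -0.0]
contact_force: [0.1, 0.7, 0.5]
grip_width: 0.0306
```

servo_tool(
  linear=[
    [0,0,0],
    [0,0,0],
    [0,0,0],
    [0,0,0],
    [0,0,0],
  ],
  roll=[0,0,0,0,0],
  grip=0,
  grip_force=40,
)

```text
clock: 15.52
position: [0.464, 0.005, 0.0976]
ee_rot: [0.721, 0.693, -0.0, -0.001]
contact_force: [-4.1, -0.3, 6.2]
grip_width: 0.0099
```

servo_tool(
  linear=[
    [0,0,-0.05],
    [0,0,-0.1],
    [0,0,-0.14],
    [0,0,-0.14],
    [0,0,-0.14],
  ],
  roll=[0,0,0,0,0],
)

```text
clock: 16.15
position: [0.4642, 0.005, 0.1013]
ee_rot: [0.721, 0.693, -0.001, -0.0]
contact_force: [-3.5, -0.1, -2.2]
grip_width: 0.0106
```

servo_tool(
  linear=[
    [0,0,-0.05],
    [0,0,-0.08],
    [0,0,-0.08],
  ],
  roll=[0,0,0],
)

```text
clock: 16.52
position: [0.4643, 0.005, 0.1032]
ee_rot: [0.721, 0.693, -0.001, -0.0]
contact_force: [-1.4, -0.4, -10.5]
grip_width: 0.0106
```

servo_tool(
  linear=[
    [0,0,-0.03],
    [0,0,-0.03],
  ],
  roll=[0,0],
)

```text
clock: 16.77
position: [0.4643, 0.005, 0.1037]
ee_rot: [0.721, 0.693, -0.001, -0.0]
contact_force: [1.7, -0.8, -21.2]
grip_width: 0.0109
```

The cover is caught: the force climbs to 21 N at about 6 mm and it stops hard. I lower it again, let go, and go to the bolt.

servo_tool(
  linear=[
    [0,0,0.08],
    [0,0,0.15],
    [0,0,0.22],
    [0,0,0.22],
  ],
  roll=[0,0,0,0],
)

```text
clock: 17.27
position: [0.4641, 0.005, 0.0993]
ee_rot: [0.721, 0.693, -0.0, -0.001]
contact_force: [-4.9, 0.0, -2.1]
grip_width: 0.0103
```

servo_tool(
  linear=[
    [0,0,0],
    [0,0,0],
    [0,0,0],
    [0,0,0],
  ],
  roll=[0,0,0,0],
  grip=0.36,
)

```text
clock: 17.77
position: [0.4657, 0.005, 0.0988]
ee_rot: [0.721, 0.693, 0.001, 0.001]
contact_force: [0.2, -1.1, -0.7]
grip_width: 0.0306
```

servo_tool(
  linear=[
    [0,0,-0.3],
    [0,0,-0.8],
    [0,0,-1.5],
    [0,0,-2.2],
    [0,0,-2.8],
    [0,0,-3.1],
    [0,0,-3.1],
  ],
  roll=[0,0,0,0,0,0,0],
)

```text
clock: 18.65
position: [0.4654, 0.005, 0.1922]
ee_rot: [0.721, 0.693, 0.001, 0.0]
contact_force: [-0.4, 0.4, 0.2]
grip_width: 0.0312
```

```bash
python3 st.py 0.479 -0.142 0.19
python3 - <<'E'
from h import *
g=robot.grab_frame("side")
cv2.imwrite("pics/a8.png",cv2.resize(g[160:280,200:320,::-1],(600,600),interpolation=cv2.INTER_CUBIC))
E
```

```text
18.65 [0.4654 0.005  0.1922] yaw -2.21 F [-0.37  0.43  0.16] 0.0312
tool units [-4.879  0.641  0.072]
```

View pics/a8.png

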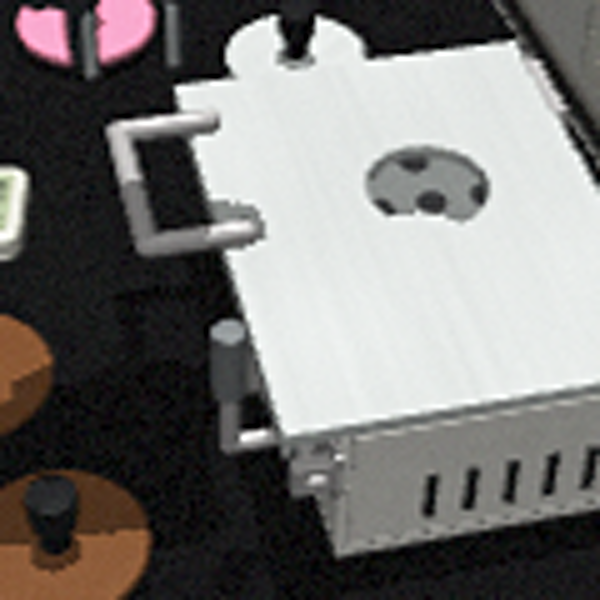

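The cover is shut again, the lid still stands at (295,45), and the bolt knob top is at (228,330), unmoved. Next I check its position from the side and move over it.

Run:
```python
from h import *
print(plane("side",(200+228/5-.4,160+331/5-.4),.145,1))
```

```text
[ 0.47808324 -0.14291036  0.145     ]
```

servo_tool(
  linear=[
    [-0.4,0.05,0],
    [-1.1,0.15,0],
    [-2.0,0.26,0],
    [-2.9,0.38,0],
    [-3.7,0.5,0],
    [-4.4,0.58,0],
    [-4.8,0.64,0],
    [-4.88,0.65,0],
    [-4.88,0.65,0],
  ],
  roll=[0,0,0,0,0,0,0,0,0],
  grip=0.5,
)

```text
clock: 19.82
position: [0.4786, -0.1415, 0.191]
ee_rot: [0.72, 0.694, 0.0, -0.0]
contact_force: [-0.1, 1.1, -0.4]
grip_width: 0.0427
```

```bash
python3 st.py 0.479 -0.142 0.119
python3 - <<'E'
from h import *
g=robot.grab_frame("side")
cv2.imwrite("pics/a9.png",cv2.resize(g[150:270,200:320,::-1],(600,600),interpolation=cv2.INTER_CUBIC))
E
```

```text
19.825 [ 0.4786 -0.1415  0.191 ] yaw -2.18 F [-0.08  1.12 -0.41] 0.0427
tool units [-0.019  0.016  2.401]
```

View pics/a9.png

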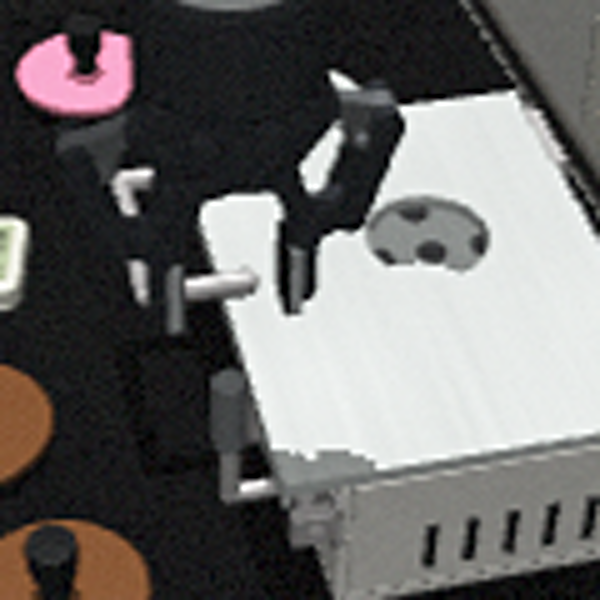

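The fingers at (175,300) and (295,280) stand above the knob at (228,380), centred on it. I go down to z = 0.119 m and close with a gentle grip.

servo_tool(
  linear=[
    [0,0,0.3],
    [0,0,0.8],
    [0,0,1.3],
    [0,0,1.8],
    [0,0,2.2],
    [0,0,2.38],
    [0,0,2.38],
  ],
  roll=[0,0,0,0,0,0,0],
)

```text
clock: 20.75
position: [0.4786, -0.1421, 0.1196]
ee_rot: [0.721, 0.693, -0.0, -0.0]
contact_force: [-0.1, 0.8, 0.0]
grip_width: 0.0427
```

servo_tool(
  linear=[
    [0,0,0],
    [0,0,0],
    [0,0,0],
    [0,0,0],
    [0,0,0],
  ],
  roll=[0,0,0,0,0],
  grip=0,
  grip_force=30,
)

```text
clock: 21.38
position: [0.4773, -0.1423, 0.1204]
ee_rot: [0.721, 0.693, -0.001, -0.001]
contact_force: [-4.1, 0.7, 5.3]
grip_width: 0.0153
```

servo_tool(
  linear=[
    [-0.1,0,0],
    [-0.2,0,0],
    [-0.3,0,0],
    [-0.3,0,0],
  ],
  roll=[0,0,0,0],
)

```text
clock: 21.88
position: [0.4769, -0.1508, 0.1204]
ee_rot: [0.721, 0.693, -0.0, -0.001]
contact_force: [-5.1, 1.6, 6.3]
grip_width: 0.0154
```

servo_tool(
  linear=[
    [-0.1,0,0],
    [-0.2,0,0],
    [-0.25,0,0],
    [-0.25,0,0],
  ],
  roll=[0,0,0,0],
)

```text
clock: 22.38
position: [0.4767, -0.1581, 0.1204]
ee_rot: [0.721, 0.693, -0.0, -0.002]
contact_force: [-4.2, 1.8, 5.9]
grip_width: 0.0152
```

servo_tool(
  linear=[
    [-0.07,0,0],
    [-0.13,0,0],
    [-0.13,0,0],
  ],
  roll=[0,0,0],
)

```text
clock: 22.75
position: [0.4765, -0.162, 0.1204]
ee_rot: [0.721, 0.693, -0.0, -0.002]
contact_force: [-5.0, 1.2, 5.4]
grip_width: 0.0153
```

servo_tool(
  linear=[
    [-0.07,0,0],
    [-0.13,0,0],
    [-0.13,0,0],
  ],
  roll=[0,0,0],
)

```text
clock: 23.12
position: [0.4765, -0.163, 0.1204]
ee_rot: [0.72, 0.694, 0.001, -0.003]
contact_force: [-5.0, 6.1, 8.1]
grip_width: 0.0147
```

The bolt stopped after about 21 mm, and the force rose to 6 N: it is fully drawn. I let go and back off.

servo_tool(
  linear=[
    [0.05,0,0],
    [0.05,0,0],
    [0.05,0,0],
    [0.05,0,0],
  ],
  roll=[0,0,0,0],
  grip=0.5,
)

```text
clock: 23.62
position: [0.4779, -0.1652, 0.1199]
ee_rot: [0.721, 0.693, -0.0, 0.0]
contact_force: [0.1, 0.4, 0.5]
grip_width: 0.0426
```

servo_tool(
  linear=[
    [0,0,-0.3],
    [0,0,-0.8],
    [0,0,-1.4],
    [0,0,-2.0],
    [0,0,-2.4],
    [0,0,-2.4],
  ],
  roll=[0,0,0,0,0,0],
)

```text
clock: 24.38
position: [0.4786, -0.1652, 0.1933]
ee_rot: [0.721, 0.693, 0.001, 0.001]
contact_force: [0.1, -0.3, -0.5]
grip_width: 0.0425
```

```bash
python3 st.py 0.4650 0.005 0.19
python3 - <<'E'
from h import *
g=robot.grab_frame("side")
cv2.imwrite("pics/b0.png",cv2.resize(g[150:280,200:330,::-1],(600,600),interpolation=cv2.INTER_CUBIC))
E
```

```text
24.375 [ 0.4786 -0.1652  0.1933] yaw -2.21 F [ 0.15 -0.31 -0.46] 0.0425
tool units [ 5.652 -0.673  0.105]
```

View pics/b0.png

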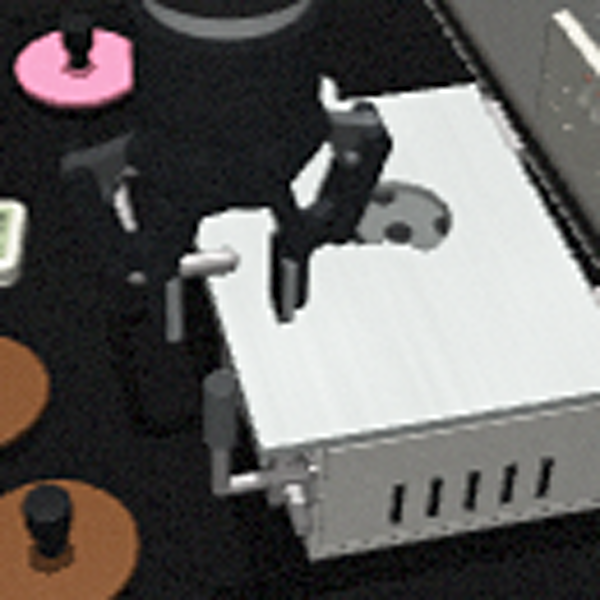

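The knob is now at (220,380), i.e. side pixel (248,232) against (245,226) before, so it has moved right. Back to the handle.

servo_tool(
  linear=[
    [0.4,-0.05,0],
    [1.1,-0.15,0],
    [2.0,-0.25,0],
    [2.9,-0.35,0],
    [3.8,-0.45,0],
    [4.6,-0.55,0],
    [5.2,-0.62,0],
    [5.55,-0.66,0.1],
    [5.65,-0.67,0.1],
    [5.65,-0.67,0.1],
  ],
  roll=[0,0,0,0,0,0,0,0,0,0],
  grip=0.36,
)

```text
clock: 25.68
position: [0.4641, 0.0049, 0.1887]
ee_rot: [0.721, 0.693, -0.0, 0.0]
contact_force: [-1.1, -1.0, -0.0]
grip_width: 0.0307
```

```bash
python3 st.py 0.4647 0.005 0.098
python3 - <<'E'
from h import *
print(plane("side",(200+220/4.615-.4,150+379/4.615-.4),.145,1))
E
```

```text
25.675 [0.4641 0.0049 0.1887] yaw -2.24 F [-1.13 -1.02 -0.01] 0.0307
tool units [0.007 0.019 3.024]
[ 0.47800586 -0.16113336  0.145     ]
```

servo_tool(
  linear=[
    [0,0.02,0.3],
    [0,0.02,0.8],
    [0,0.02,1.4],
    [0,0.02,1.9],
    [0,0.02,2.3],
    [0,0.02,2.6],
    [0,0.02,2.85],
    [0,0.02,3.0],
    [0,0.02,3.03],
    [0,0.02,3.03],
  ],
  roll=[0,0,0,0,0,0,0,0,0,0],
)

```text
clock: 26.92
position: [0.4651, 0.0053, 0.0982]
ee_rot: [0.721, 0.693, 0.0, 0.0]
contact_force: [-0.2, -0.2, -0.8]
grip_width: 0.0306
```

servo_tool(
  linear=[
    [0,0,0],
    [0,0,0],
    [0,0,0],
    [0,0,0],
    [0,0,0],
  ],
  roll=[0,0,0,0,0],
  grip=0,
  grip_force=40,
)

```text
clock: 27.55
position: [0.4641, 0.0053, 0.0983]
ee_rot: [0.721, 0.693, -0.0, -0.001]
contact_force: [-4.1, 0.3, 5.9]
grip_width: 0.0103
```

Run:
```python
from h import *
s=robot.get_state();p=s['position'];print(p)
import math
a0=math.asin(9/235)
for th in [.03,.1,.2,.3,.4,.5,.6,.7,.8]:
    dx=.235*(math.cos(a0)-math.cos(a0+th)); dz=.235*(math.sin(a0+th)-math.sin(a0))
    # along box x = tool y dir ; tool z down
    print(th,[0,round(dx/.03,2),round(-dz/.03,2)])
```

```text
[0.46405406 0.00534928 0.09832974]
0.03 [0, 0.01, -0.23]
0.1 [0, 0.07, -0.78]
0.2 [0, 0.22, -1.55]
0.3 [0, 0.44, -2.3]
0.4 [0, 0.73, -3.02]
0.5 [0, 1.1, -3.72]
0.6 [0, 1.54, -4.37]
0.7 [0, 2.03, -4.97]
0.8 [0, 2.59, -5.52]
```

First a careful second tug, to 0.04 rad.

servo_tool(
  linear=[
    [0,0,-0.08],
    [0,0.01,-0.16],
    [0,0.01,-0.24],
    [0,0.02,-0.32],
    [0,0.02,-0.32],
  ],
  roll=[0,0,0,0,0],
)

```text
clock: 28.18
position: [0.4645, 0.0053, 0.1073]
ee_rot: [0.721, 0.693, -0.001, -0.001]
contact_force: [-2.7, 0.0, -2.2]
grip_width: 0.0105
```

The cover is free: 9 mm up with only about 2 N. I continue along the arc.

servo_tool(
  linear=[
    [0,0.02,-0.2],
    [0,0.05,-0.46],
    [0,0.11,-0.85],
    [0,0.2,-1.23],
    [0,0.3,-1.6],
    [0,0.42,-1.98],
    [0,0.56,-2.35],
    [0,0.71,-2.7],
    [0,0.71,-2.7],
  ],
  roll=[0,0,0,0,0,0,0,0,0],
)

```text
clock: 29.3
position: [0.4855, 0.0045, 0.1901]
ee_rot: [0.721, 0.693, -0.001, -0.001]
contact_force: [-8.6, 0.9, 1.1]
grip_width: 0.0102
```

```bash
python3 st.py
python3 - <<'E'
from h import *
g=robot.grab_frame("side")
cv2.imwrite("pics/b1.png",cv2.resize(g[120:280,190:350,::-1],(600,600),interpolation=cv2.INTER_CUBIC))
E
```

```text
29.3 [0.4855 0.0045 0.1901] yaw -2.22 F [-8.63  0.85  1.11] 0.0102
```

View pics/b1.png

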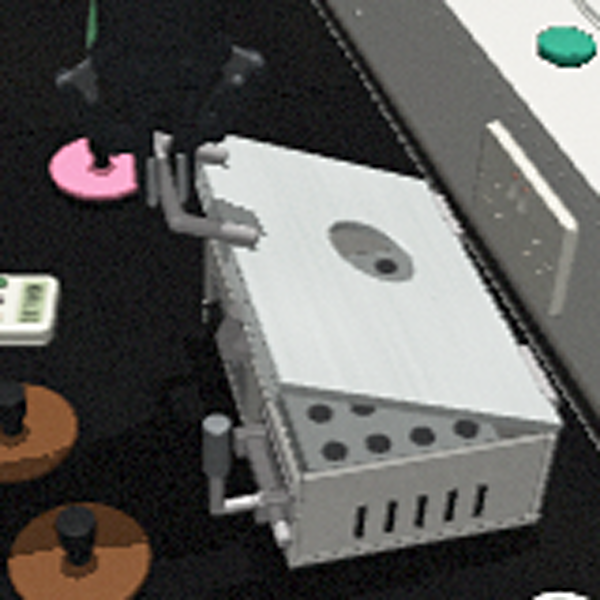

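The cover is up about 0.4 rad, with the bar in the fingers at (170,180). The force of 8.6 N along -x says I lead slightly towards the hinge, so I ease that and go on to about 0.8 rad.

servo_tool(
  linear=[
    [0,0.08,-0.2],
    [0,0.22,-0.5],
    [0,0.42,-0.85],
    [0,0.64,-1.2],
    [0,0.88,-1.5],
    [0,1.12,-1.8],
    [0,1.4,-2.1],
    [0,1.65,-2.35],
    [0,1.75,-2.45],
    [0,1.75,-2.45],
    [0,1.75,-2.45],
  ],
  roll=[0,0,0,0,0,0,0,0,0,0,0],
)

```text
clock: 30.72
position: [0.5379, 0.0025, 0.265]
ee_rot: [0.721, 0.693, 0.0, -0.001]
contact_force: [-10.5, 0.5, 7.3]
grip_width: 0.0099
```

```bash
python3 st.py
python3 - <<'E'
from h import *
f=robot.grab_frame("top");g=robot.grab_frame("side")
cv2.imwrite("pics/b2.png",np.hstack([cv2.resize(f[80:260,120:320,::-1],(400,360)),cv2.resize(g[100:280,180:360,::-1],(400,360))]))
E
```

```text
30.725 [0.5379 0.0025 0.265 ] yaw -2.21 F [-10.46   0.46   7.31] 0.0099
```

View pics/b2.png

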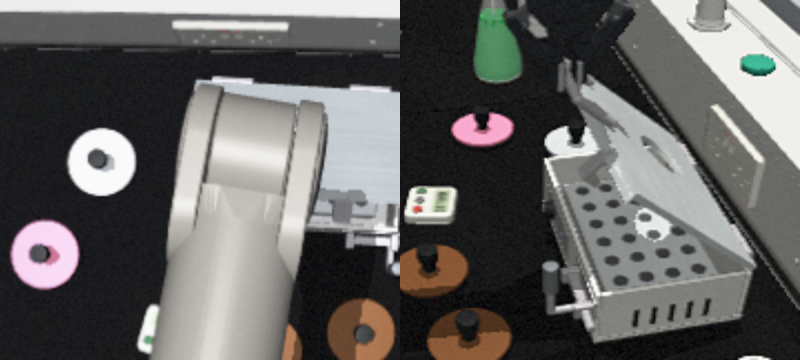

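The cover stands at about 0.8 rad (both height and x travel give 0.78 to 0.81). The bar is held at (570,80) in the side view, and the lid stands at (101,160) in the top view. I hold a moment to check that it is still.

servo_tool(
  linear=[
    [0,0,0],
    [0,0,0],
    [0,0,0],
    [0,0,0],
    [0,0,0],
    [0,0,0],
  ],
  roll=[0,0,0,0,0,0],
)

```text
clock: 31.58
position: [0.5379, 0.0024, 0.265]
ee_rot: [0.721, 0.693, 0.0, -0.001]
contact_force: [-10.4, 1.4, 6.9]
grip_width: 0.0101
```

```bash
python3 st.py; python3 -c "
from station import robot
print(abs(robot.get_state()['joint_vel']).max()); print(robot.hand_in())"
```

```text
31.575 [0.5379 0.0024 0.265 ] yaw -2.21 F [-10.37   1.41   6.9 ] 0.0101
0.002082188155171094
the job is handed in; nothing more can be done
None
```

The warming box is open. The arm is holding the cover by its bar at about 0.8 rad (46 degrees), and I handed the job in at 31.6 s.

- **Lid:** I lifted it by the knob and lowered it until it touched the bench left of the box, then let go. The last top picture shows it standing there knob up.
- **Tug:** With the bolt untouched, the cover stopped hard at about 6 mm with 21 N, so it was caught. I lowered it and let go.
- **Bolt:** I drew it about 21 mm to the right, to its stop. A second tug then rose 9 mm with only about 2 N.
- **Last checks:** Height gives 0.81 rad and x travel gives 0.78 rad, both within the limits. The arm was still, and the grip read 10 mm on the 12 mm bar; the readings were about 1 to 2 mm low on every part I gripped.
- **Bystanders:** I never touched the beaker, jar or timer, but I did not measure their positions again at the end. The last pictures show the timer clearly but only part of the beaker and jar area.
- **Side load:** A steady 10 N sideways and 7 N upward remained on the tool, because my arc ran slightly off the handle's true one. The tool did not move in the last 0.8 s hold.

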